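# Hold the dry cabinet's door wide open

### The job

The tubes in the small clear-walled dry cabinet are about to be lifted out with both hands, so open its door and hold it. Pinch the two blue posts of the catch on the roof together until it is fully open (it stays open), then squeeze the two orange tabs at the door's free edge together and, with them squeezed, swing the door out, on past its half-way check, until it stands wide open, square to the cabinet or a little further. Finish still holding the door there - its spring swings it back if you let go - and do not knock the dishes on the roof or the things standing round the cabinet.

Things in the scene. Friction and masses are not known exactly. Their poses are not given: they have to be found in the camera images.
- cabinet: the dry cabinet (bench-top desiccator): clear walls, aluminium edges, white base, 180 mm deep x 200 wide x 180 high to the roof's top face, fixed to the bench. Origin: centre of its underside, on the bench. Its z is up, its x points to its back (the door is on the -x face, at x = -91 mm), its y to its left, the hinge side
- catch_mid (a point): point half-way between the two upright blue posts of the roof catch, 27 mm above the roof (cabinet frame x -40, y +10, z 207 mm). Posts 12 mm thick, 41 mm tall, tops 224 mm above the bench, one 20 mm to either side of this point along the cabinet's y: 52 mm over their outsides, 33 mm when pinched fully together
- catch (a joint): opening of the roof catch, rad: 0 hooked, 0.30 fully open (stop). Pinching the posts together (both move alike, 9 mm each, about 3 N on each) turns two levers like a clothes-peg; their hooks, about 70 mm further forward, let go of a steel block on the door's top edge and are clear of it from about 0.15. It keeps its place when let go
- pull_mid (a point): point half-way between the two upright orange tabs of the door's squeeze pull; moves with the door (shut: cabinet frame x -130, y -46, z 183 mm; 150 mm from the hinge axis along the door). Tabs are flat plates 36 mm deep, standing 10 to 46 mm off the door's face, 148 to 203 mm above the bench, side by side along the door's width: 46 mm over the outsides, 54 mm over a lip at their front edges
- pull (a joint): squeeze of the orange tabs, m: 0 let go, 0.009 fully squeezed. Squeezed along the door's width both come in alike, 9 mm each (to 28 mm over the outsides, 36 mm over the lips), with 4 N at first and 8 N fully in on each; the door's bolt is out of its strike above about 0.006. They spring back when let go
- hinge_top (a point): point on the door's upright hinge axis at roof height, at the cabinet's front left edge (cabinet frame x -97, y +104, z 180 mm); fixed
- door (a joint): door opening, rad: 0 shut, 1.57 square, 1.92 stop. Swings out (-x), clockwise from above; 204 mm from hinge axis to free edge, edges 10 and 178 mm above the bench. A spring closes it (1 N at the pull when shut, 3 N wide open). The half-way check, a spring roller, adds up to 5 N between 0.65 and 0.95 rad; the door can rest on it at about 1.2 rad, only half open
- dishes: bystander: two stacked clear petri dishes, 90 mm wide, 31 mm high, on the cabinet's roof towards its back; origin at the underside's centre
- beaker: bystander: glass beaker, 68 mm wide, 90 mm high, to the right of the cabinet; origin at the underside's centre
- tip_box: bystander: white and yellow pipette-tip box, 85 x 122 x 58 mm, to the left of the cabinet; origin at the underside's centre
- reagent: bystander: amber reagent bottle, 68 mm wide, 140 mm high, farther left; origin at the underside's centre
- tube_rack: bystander: yellow rack of yellow-capped tubes, 90 x 175 x 123 mm, farther right; origin at the underside's centre
- pipette: bystander: micropipette lying on the bench, about 240 mm long and 38 mm high, right of the cabinet's front; origin on the bench under its middle

How it is judged:
On the way, in this order (a step that is already met when the one before it is completed fails the run):
1. the roof catch is pinched open while the door is shut (value of joint catch above 0.2 rad and value of joint door below 0.06 rad), for 0.1 s.
2. the fingers squeeze the orange tabs and the bolt leaves its strike (value of joint pull above 0.006 m and contact force between the fingers and door above 1 N), for 0.1 s.
3. the door is swung past its half-way check (value of joint door above 1.3 rad), for 0.05 s.
At the end, for the whole second after the job is handed in: the door stands at least 85 degrees open (1.48 rad), still (under 0.1 rad/s), the roof catch open (over 0.2 rad), and the robot's fingers are holding the door with more than 1 N; nothing else keeps it there (value of joint door above 1.48 rad and velocity of joint door between -0.1 and 0.1 rad/s and value of joint catch above 0.2 rad and contact force between the fingers and door above 1 N); the arm keeps its last pose, push and grip.
It fails at once if a bystander is moved by more than 30 mm or tipped (distance of any of dishes, beaker, tip_box, reagent, tube_rack, pipette from where it was at the start of the episode above 0.03 m or angle between any of dishes, beaker, tip_box, reagent, tube_rack's own z axis and vertical above 0.35 rad).
It also fails if it takes over 45 s, if anything falls off the work surface, if the arm or the gripper's body presses on something with over 40 N, if the wrist force passes 120 N, or if a joint passes its speed limit or range.

### The arm

A 7-joint arm with a two-finger parallel gripper is mounted at the origin on the work surface. World frame = base frame: x ahead of the robot, y to its left, z up, the work surface at z = 0. Lengths are in m, angles in rad, forces in N, time in s.
With the tool pointing down it reaches from about 0.4 to 0.85 m from the base axis. Payload 6.9 kg.
Tool frame: the origin (TCP) lies midway between the tips of the shut fingers; the grasp point (between the pads) lies 19 mm behind it (ctrl.grasp_offset is the distance from the TCP to the grasp point, in m); z points along the fingers, y is the line along which they close (so a half turn about z gives the same grasp; the last joint's range is limited). The gripper opens to 85 mm and grips with 20 to 120 N. Pads are 22 mm wide; open, the fingers measure 114 mm over their backs; the gripper's body (76 mm by 85 mm) begins 54 mm behind the grasp point. The pads swing forward as they close: fully open they stand 13 mm farther back than shut.
Start: joints at [-1.048, 0.507, -0.238, 1.5, 0.126, 1.149, -0.155], TCP at [0.254, 0.571, 0.231] pointing down, gripper open.
Joint ranges: [-3.08, 3.08], [-0.24, 2.05], [-1.43, 1.35], [0, 2.5], [-1.52, 4.66], [0.17, 1.96], [-2.89, 2.89]. Speed limits (rad/s): [2.39, 2.39, 3.14, 3.14, 3.14, 3.14, 3.14].

### API

Orientations are given as a rotation vector (axis times angle).
In Python, from cell import ctrl, vision gives the robot as it stands.
- The arm moves only by the tool play_rows, never from a script. Its argument "targets" is a list of rows, each a list of 2 entries, a list of its own where there are three numbers: the shift along the tool's x, y, z in units of 0.06 m (1.0 is 0.06 m), then the turn about the tool's z in units of 4 degrees (1.0 is 4 degrees). A call has 1 to 12 rows; each row shifts and turns the commanded pose from where the row before left it, along the tool's axes as they then stand; what a row does not reach is not made up. A row lasts 1/8 s, in which the tool goes at most 62.5 mm and 10.7 degrees, less where a joint would pass 70% of its speed; a pose out of reach is approached as far as the arm can. A call with a number of a shift or a turn outside -1 to 1 is refused whole. A call with a gripper value outside its range is refused whole. "claw" is the opening, from -1 (shut) to 1 (fully open), so that 0 is half open, set as the call begins (left out, the last holds). The fingers move at their own pace and stop on an object; "squeeze" is the grip in N (left out, the last holds). Time passes only in rows, so rows that do not move let the fingers close. It gives the time, the measured TCP pose, the force, the opening and the grip force at its end, in the units of the state.
- ctrl.observe(): the state, without advancing time (a new reading comes with each control period).
- vision.snapshot(name): name is "side" or "top" or "wrist"; returns a dict with "pixels" (384x512x3 uint8, red, green, blue), "K" (3x3 intrinsics, pixels), "k1" (the pictures are not rectified: a ray, as slopes to the right and down, at radius r is drawn at 1 + k1 r^2 times it, then the intrinsics apply), "T" (4x4, takes a point from camera to world coordinates); the wrist camera has in their place "T_tool_cam" (4x4, takes a point from camera to tool coordinates, whose origin is the TCP and whose axes are the flange's). Camera axes: x right, y up, looking along -z (the intrinsics and any distortion apply to the point x, -y, -z); pixel columns grow to the right and rows downward; lengths in m; the calibration is good to about 2 mm. A picture is of the moment at which its call begins: read the wrist's pose just before it. There is no depth.
- ctrl.finish_job(): hands the job in; it is judged then, once.
The state is a dict: "time": time; "joint_positions": joint angles; "joint_vel": joint speeds; "joint_efforts": joint torques, N m; "tool_pos": TCP position; "ee_rot": TCP orientation; "ft_force": force on the tool from outside, world axes, zero at the start; "wrist_torque": the same for the moment, N m; "opening": finger opening in m; "finger_force": force on a finger pad.
Only numpy, scipy, OpenCV 4.12 (cv2) and the standard library are available. Lean on these libraries where they do the work, as an engineer would, in place of code of your own. Each camera call takes 0.05 s, during which the arm holds its last target. There are 200 camera calls.

## Working session

There is one attempt and no reset: what is moved stays moved. The work goes in short steps, Python scripts to look and compute and a tool call to move; the robot and the scene stay as the last step left them, time stands still between calls to the robot, and variables do not carry over. Pictures are saved under pics/ and viewed, at most 10 in all, crops included, and the job is handed in when it is done.

Besides the shell and the picture viewer there is one more tool, called after "Call:" as name(argument=value, ...), one argument or row to a line, values as JSON. play_rows: Moves the arm, as the interface text tells. Its arguments: {"type":"object","properties":{"targets":{"type":"array"},"claw":{"type":"number"},"squeeze":{"type":"number"}},"required":["targets"]}

```bash
ls; mkdir -p pics
python3 - <<'E'
from cell import ctrl, vision
import cv2,numpy as np
print(ctrl.observe())
for n in("side","top"):
    s=vision.snapshot(n); cv2.imwrite(f"pics/{n}0.png",s["pixels"][...,::-1]); print(n,s["K"],s["k1"],s["T"])
    np.savez(f"{n}0.npz",**s)
s=vision.snapshot("wrist");print(s["K"],s["k1"],s["T_tool_cam"])
E
```

```text
pics
{'time': 0.0, 'joint_positions': array([-1.04749038,  0.50835033, -0.23752724,  1.50111962,  0.12569743,
        1.14890559, -0.15480315]), 'joint_vel': array([ 4.70746581e-04, -2.94586716e-05,  6.12937576e-04, -4.96449106e-04,
       -2.36391479e-05,  4.40947652e-04, -2.19352231e-04]), 'joint_efforts': array([ 1.63566374e-04, -6.20599079e+01, -2.18711480e+00, -2.49654704e+01,
        1.26093903e-02,  1.20226160e-02, -1.32441961e-06]), 'tool_pos': array([0.25346475, 0.57075165, 0.23042656]), 'ee_rot': array([-6.51432277e-01, -3.07295798e+00,  2.76467769e-03]), 'ft_force': array([-0.82418561,  0.56360568, -0.61483421]), 'wrist_torque': array([-0.01759854, -0.04936944,  0.05066219]), 'finger_force': 0.0, 'opening': 0.08545851353052435}
side [[430.75055687   0.         258.65815131]
 [  0.         430.75055687 189.05887486]
 [  0.           0.           1.        ]] -0.1401780149707564 [[ 0.76914062  0.45707416 -0.44666085  0.12470709]
 [-0.63907572  0.54766317 -0.54004378 -0.61116774]
 [-0.00222037  0.70081971  0.71333499  0.88398283]
 [ 0.          0.          0.          1.        ]]
top [[371.01092618   0.         247.5396384 ]
 [  0.         371.01092618 190.72508583]
 [  0.           0.           1.        ]] -0.08636001205640004 [[-1.52567694e-03  9.93926355e-01 -1.10036693e-01  4.79969498e-01]
 [-9.99871896e-01  2.37009728e-04  1.60042225e-02 -3.08907810e-02]
 [ 1.59330983e-02  1.10047014e-01  9.93798667e-01  1.25350787e+00]
 [ 0.00000000e+00  0.00000000e+00  0.00000000e+00  1.00000000e+00]]
[[270.92221984   0.         257.54506984]
 [  0.         270.92221984 193.30538559]
 [  0.           0.           1.        ]] -0.013789211803023746 [[-4.45356364e-04  9.44784191e-01  3.27692897e-01  8.54862270e-02]
 [ 9.99999858e-01  3.25189166e-04  4.21500493e-04 -1.15589273e-04]
 [ 2.91664822e-04  3.27693039e-01 -9.44784201e-01 -1.42782178e-01]
 [ 0.00000000e+00  0.00000000e+00  0.00000000e+00  1.00000000e+00]]
```

View pics/top0.png

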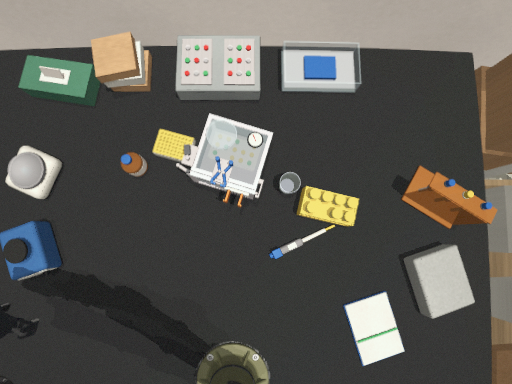

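View pics/side0.png

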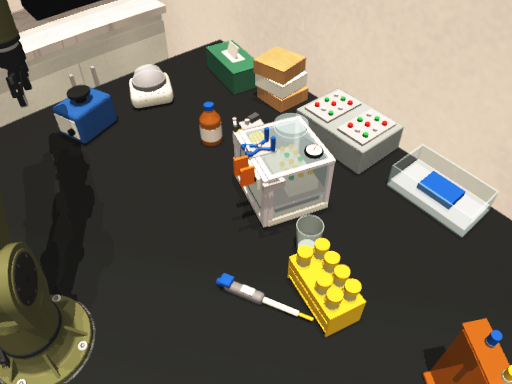

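Top view: cabinet about (232,155), blue catch about (221,170), orange tabs about (233,197), tip box (175,145), beaker (290,183), pipette (300,242), reagent (133,163). In the side view the orange pull is at (243,168) and the blue catch at (258,145).

```bash
cat > h.py <<'E'
import numpy as np,cv2
from scipy.spatial.transform import Rotation as R
def ray(s,uv,T):
    uv=np.array(uv,float).reshape(-1,2);K=s["K"]
    d=(uv-K[:2,2])/[K[0,0],K[1,1]];r=d.copy()
    for _ in range(30): r=d/(1+s["k1"]*(r**2).sum(1,keepdims=True))
    v=np.c_[r[:,0],-r[:,1],-np.ones(len(r))]
    return T[:3,3],v@T[:3,:3].T
def plane(s,uv,z,T=None):
    o,v=ray(s,uv,s["T"] if T is None else T); return o+v*((z-o[2])/v[:,2])[:,None]
def toolT(st):
    T=np.eye(4);T[:3,:3]=R.from_rotvec(st["ee_rot"]).as_matrix();T[:3,3]=st["tool_pos"];return T
def mask(px,col):
    h=cv2.cvtColor(np.ascontiguousarray(px),cv2.COLOR_RGB2HSV)
    lo,hi={"blue":((100,130,60),(125,255,255)),"orange":((5,170,90),(16,255,255))}[col]
    return cv2.inRange(h,lo,hi)
def blobs(px,col,mina=8):
    n,l,st,c=cv2.connectedComponentsWithStats(mask(px,col))
    return [(st[i],c[i]) for i in range(1,n) if st[i][4]>=mina]
E
python3 - <<'E'
from h import *
for n in("top","side"):
    s=dict(np.load(f"{n}0.npz"))
    for c,z in(("blue",.224),("orange",.2)):
        for st,ce in blobs(s["pixels"],c):
            if 180<ce[0]<300 and 120<ce[1]<215: print(n,c,st,ce.round(1),plane(s,ce,z).round(3))
s=dict(np.load("top0.npz"))
a=cv2.resize(s["pixels"][100:215,140:310],None,fx=4.6,fy=4.6,interpolation=cv2.INTER_CUBIC)
cv2.imwrite("pics/crop.png",a[...,::-1])
E
```

```text
top blue [216 157   5  12  31] [218. 162.] [[0.675 0.036 0.224]]
top blue [225 161   8  11  32] [229.  165.7] [[0.665 0.004 0.224]]
top blue [211 173   8  11  28] [214.  177.8] [[0.63  0.046 0.224]]
top blue [220 174   6  13  31] [223.7 180.7] [[0.622 0.019 0.224]]
top orange [226 191   4  12  17] [227.8 196.6] [[0.58  0.009 0.2  ]]
side blue [260 127   9  17  67] [265.6 135.6] [[0.668 0.019 0.224]]
side blue [245 136  31  21 130] [263.5 147.5] [[ 0.635 -0.012  0.224]]
side blue [241 144   5   6  20] [243.  145.8] [[0.602 0.024 0.224]]
side blue [249 144   8   3  18] [252.4 145.2] [[0.621 0.011 0.224]]
side orange [202 139  19   7  54] [211.5 142.9] [[0.566 0.106 0.2  ]]
side orange [233 155  22  33 438] [243.2 170.6] [[ 0.564 -0.024  0.2  ]]
```

View pics/crop.png

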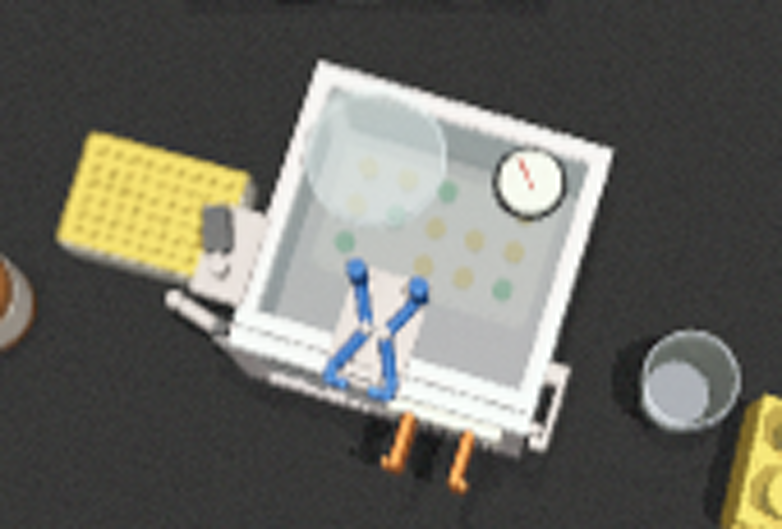

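Crop shows the post tops at crop px (358,270),(419,290), the tab tops at (398,445),(460,462), and roof corners (320,62),(610,150),(235,340),(527,432). The dishes sit at (375,160) behind the posts.

Run:
```python
from h import *
s=dict(np.load("top0.npz"))
f=lambda p,z: plane(s,np.array(p)/4.6+[140,100],z)[:,:2]
P=f([(358,270),(419,290)],.222);Tb=f([(398,445),(460,462)],.203);C=f([(320,62),(610,150),(235,335),(527,428)],.18)
print(P,Tb,C,sep="\n")
print("edge yaws",[np.degrees(np.arctan2(-d[0],d[1])).round(1) for d in (C[0]-C[1],C[2]-C[3],P[0]-P[1],Tb[0]-Tb[1])], np.linalg.norm(P[0]-P[1]))
d=C[0]-C[2]+C[1]-C[3];yaw=np.arctan2(d[1],d[0]);print(np.degrees(yaw))
for yaw in np.radians([-17.,-16,-15]):
    ex=np.array([np.cos(yaw),np.sin(yaw)]);ey=np.array([-ex[1],ex[0]])
    print(P.mean(0)+.04*ex-.01*ey, Tb.mean(0)+.130*ex+.046*ey, C.mean(0))
```

```text
[[ 0.68517745  0.03629186]
 [ 0.67273044 -0.0012073 ]]
[[ 0.57907272  0.01196509]
 [ 0.56853356 -0.02634866]]
[[ 0.83115089  0.06500862]
 [ 0.77273462 -0.1230049 ]
 [ 0.65149372  0.1169701 ]
 [ 0.59204784 -0.06861881]]
edge yaws [np.float64(-17.3), np.float64(-17.8), np.float64(-18.4), np.float64(-15.4)] 0.03951095192392776
-16.442804052354656
[ 0.71428242 -0.00371564] [ 0.71157186 -0.00121009] [ 0.71185677 -0.00241125]
[ 0.71464804 -0.00309583] [0.71144648 0.0011934 ] [ 0.71185677 -0.00241125]
[ 0.71500279 -0.00246974] [0.71127917 0.00359433] [ 0.71185677 -0.00241125]
```

```bash
cat >> h.py <<'E'
def go(st,p,yaw):
    "units: turn first, then shift in the turned tool axes"
    M=R.from_rotvec(st["ee_rot"]).as_matrix()
    cur=np.degrees(np.arctan2(-M[0,1],M[1,1])); dt=-(yaw-cur)
    M2=M@R.from_rotvec([0,0,np.radians(dt)]).as_matrix()
    d=np.array(p)-st["tool_pos"]
    print("yaw",cur.round(1),"tilt",M[:,2].round(4),"turn",(dt/4).round(2),"shift turned",(M2.T@d/.06).round(2),"unturned",(M.T@d/.06).round(2))
E
python3 - <<'E'
from h import *
from cell import ctrl
go(ctrl.observe(),[.679,.0175,.32],-17)
E
```

```text
yaw -23.9 tilt [-5.0e-04 -1.2e-03 -1.0e+00] turn -1.73 shift turned [-9.48 -6.75 -1.48] unturned [-10.22  -5.55  -1.48]
```

Call:
play_rows(
  targets=[
    [[0, 0, -0.75], -0.87],
    [[0, 0, -0.75], -0.87],
    [[-0.5, -0.35, 0], 0],
    [[-0.6, -0.43, 0], 0],
    [[-0.6, -0.43, 0], 0],
    [[-0.6, -0.43, 0], 0],
    [[-0.6, -0.43, 0], 0],
    [[-0.6, -0.43, 0], 0],
    [[-0.6, -0.43, 0], 0],
    [[-0.6, -0.43, 0], 0],
    [[-0.6, -0.43, 0], 0],
    [[-0.6, -0.43, 0], 0],
  ],
  claw=0.7,
  squeeze=30,
)

```text
time: 1.65
tool_pos: [0.5188, 0.2244, 0.3211]
ee_rot: [-0.464, -3.107, 0.0]
ft_force: [0.2, 0.4, 0.2]
opening: 0.0725
finger_force: 0.0
```

Call:
play_rows(
  targets=[
    [[-0.6, -0.43, 0], 0],
    [[-0.6, -0.43, 0], 0],
    [[-0.6, -0.43, 0], 0],
    [[-0.6, -0.43, 0], 0],
    [[-0.6, -0.43, 0], 0],
    [[-0.4, -0.3, 0], 0],
    [[0, 0, 0], 0],
    [[0, 0, 0], 0],
  ],
)

```text
time: 2.65
tool_pos: [0.67, 0.0265, 0.3209]
ee_rot: [-0.462, -3.106, -0.001]
ft_force: [-0.2, 0.7, -0.2]
opening: 0.0727
finger_force: 0.0
```

Run:
```python
from h import *
from cell import ctrl,vision
st=ctrl.observe(); s=vision.snapshot("wrist"); np.savez("w1.npz",**s,pos=st["tool_pos"],rot=st["ee_rot"])
print(st["time"],st["tool_pos"],st["joint_positions"],st["opening"])
go(st,[.679,.0175,.32],-17)
cv2.imwrite("pics/w1.png",cv2.resize(s["pixels"],None,fx=1.5,fy=1.5)[...,::-1])
```

```text
2.65 [0.67000823 0.02652965 0.32092675] [-0.02427741  0.53296797 -0.09643302  1.1996405   0.04853782  1.41203938
  1.16017973] 0.0727070766435019
yaw -16.9 tilt [-9.e-04  9.e-04 -1.e+00] turn 0.02 shift turned [-0.19 -0.1   0.02] unturned [-0.19 -0.1   0.02]
```

View pics/w1.png

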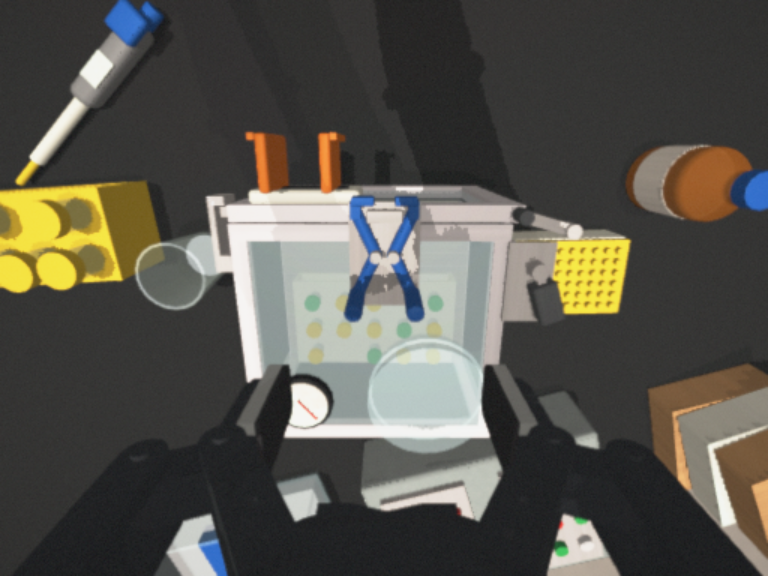

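Wrist view: post tops at about (353,312) and (416,312). The tabs' upper edges are at x≈258 and x≈321, running y 133–190, with the lips at the front. The dishes at (427,393) are clear of the posts.

Run:
```python
from h import *
s=dict(np.load("w1.npz"));T=toolT(dict(tool_pos=s["pos"],ee_rot=s["rot"]))@s["T_tool_cam"]
f=lambda p,z: plane(s,np.array(p)/1.5,z,T)[:,:2]
P=f([(353,313),(416,313)],.224);Tb=f([(258,133),(320,133),(262,190),(322,190)],.203)
C=f([(228,208),(522,206),(246,438),(490,438)],.18)
yw=lambda d:np.degrees(np.arctan2(-d[0],d[1])).round(1)
print(P,P.mean(0),Tb,Tb.mean(0),C,sep="\n");print(yw(P[1]-P[0]),yw(C[1]-C[0]),yw(C[3]-C[2]),np.linalg.norm(C[1]-C[0]),C.mean(0))
ex=np.array([np.cos(np.radians(-17)),np.sin(np.radians(-17))]);ey=np.array([-ex[1],ex[0]])
print("o",P.mean(0)+.04*ex-.01*ey,"pull in cab",[((t-(P.mean(0)+.04*ex-.01*ey))@ex,(t-(P.mean(0)+.04*ex-.01*ey))@ey) for t in Tb])
```

```text
[[0.67628802 0.00237546]
 [0.68799369 0.04075376]]
[0.68214085 0.02156461]
[[ 0.55663681 -0.01955705]
 [ 0.56759677  0.01608267]
 [ 0.58840301 -0.03012907]
 [ 0.59944091  0.00587063]]
[ 0.57801938 -0.0069332 ]
[[ 0.59276277 -0.06456385]
 [ 0.65080728  0.13037128]
 [ 0.77456799 -0.12987358]
 [ 0.83486856  0.06813999]]
-17.0 -16.6 -16.9 0.20339339023518763 [0.71325165 0.00101846]
o [7.17469325e-01 3.06692451e-04] pull in cab [(np.float64(-0.14799730029342253), np.float64(-0.06601866670888827)), (np.float64(-0.14793628889406785), np.float64(-0.028731848659088254)), (np.float64(-0.1145281743432852), np.float64(-0.06684120731074736)), (np.float64(-0.11449787204760675), np.float64(-0.02918734522459967))]
```

Run:
```python
from h import *
from cell import ctrl
go(ctrl.observe(),[.681,.020,.195],-17)
```

```text
yaw -16.9 tilt [-6.e-04  1.e-03 -1.e+00] turn 0.03 shift turned [-0.21 -0.06  2.1 ] unturned [-0.21 -0.06  2.1 ]
```

Call:
play_rows(
  targets=[
    [[-0.21, -0.06, 0.1], 0],
    [[0, 0, 0.4], 0],
    [[0, 0, 0.4], 0],
    [[0, 0, 0.4], 0],
    [[0, 0, 0.4], 0],
    [[0, 0, 0.3], 0],
    [[0, 0, 0.1], 0],
    [[0, 0, 0], 0],
    [[0, 0, 0], 0],
  ],
)

```text
time: 3.82
tool_pos: [0.682, 0.0185, 0.1962]
ee_rot: [0.463, 3.106, 0.0]
ft_force: [-0.0, 0.5, 0.1]
opening: 0.0726
finger_force: 0.0
```

Call:
play_rows(
  targets=[
    [[0, 0, 0], 0],
    [[0, 0, 0], 0],
    [[0, 0, 0], 0],
    [[0, 0, 0], 0],
    [[0, 0, 0], 0],
    [[0, 0, 0], 0],
    [[0, 0, 0], 0],
    [[0, 0, 0], 0],
  ],
  claw=-0.3,
  squeeze=20,
)

```text
time: 4.82
tool_pos: [0.6837, 0.0204, 0.1974]
ee_rot: [0.461, 3.102, 0.005]
ft_force: [3.1, 4.5, 4.4]
opening: 0.0309
finger_force: 19.6
```

Call:
play_rows(
  targets=[
    [[0, 0, 0], 0],
    [[0, 0, 0], 0],
    [[0, 0, 0], 0],
    [[0, 0, -0.3], 0],
    [[0, 0, -0.5], 0],
    [[0, 0, -0.5], 0],
    [[0.3, 0, -0.3], 0],
    [[0.5, 0, 0], 0],
    [[0.5, 0.2, 0], 0],
    [[0.2, 0, 0], 0],
    [[0, 0, 0], 0],
    [[0, 0, 0], 0],
  ],
  claw=0.75,
)

```text
time: 6.32
tool_pos: [0.5997, 0.055, 0.2911]
ee_rot: [0.466, 3.106, -0.001]
ft_force: [0.5, 0.0, 0.0]
opening: 0.0747
finger_force: 0.0
```

Run:
```python
from h import *
from cell import ctrl,vision
st=ctrl.observe(); s=vision.snapshot("wrist"); np.savez("w2.npz",**s,pos=st["tool_pos"],rot=st["ee_rot"])
print(st["time"],st["tool_pos"],st["opening"],st["joint_positions"])
go(st,[.579,-.006,.163],-17)
cv2.imwrite("pics/w2.png",cv2.resize(s["pixels"],None,fx=1.5,fy=1.5)[...,::-1])
```

```text
6.325 [0.59968752 0.0550219  0.29113556] 0.07465935552328223 [-0.06663678  0.42682943 -0.104404    1.46281768  0.04623194  1.25409913
  1.09699858]
yaw -17.1 tilt [ 3.e-04 -7.e-04 -1.e+00] turn -0.01 shift turned [ 0.03 -1.07  2.14] unturned [ 0.03 -1.07  2.14]
```

View pics/w2.png

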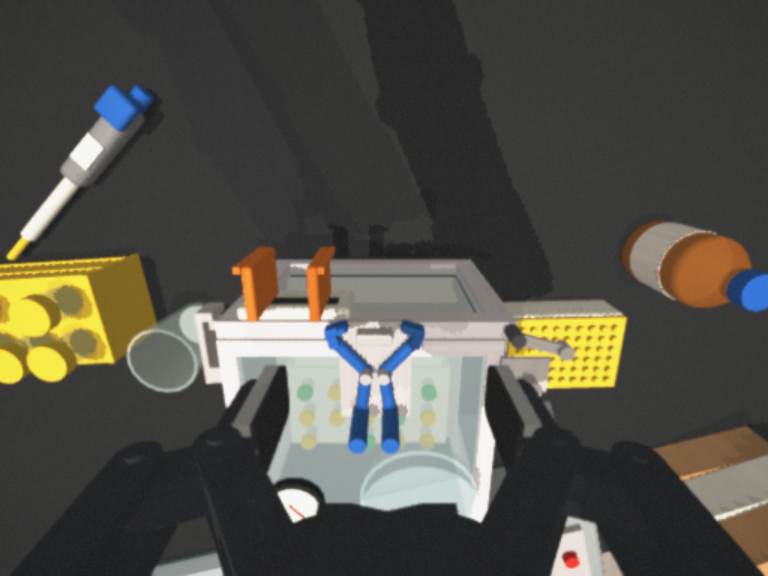

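Catch is fully open (posts together at (358,445)/(390,445), hooks spread at (337,328)/(413,328)), door shut. The tabs' top edges are at x≈240–250 and 312–320.

Run:
```python
from h import *
s=dict(np.load("w2.npz"));T=toolT(dict(tool_pos=s["pos"],ee_rot=s["rot"]))@s["T_tool_cam"]
f=lambda p,z: plane(s,np.array(p)/1.5,z,T)[:,:2]
X=f([(246,268),(312,265),(247,318),(313,318),(337,322)],.203)
X[4]=f([(337,322)],.195)
ex=np.array([np.cos(np.radians(-17)),np.sin(np.radians(-17))]);ey=np.array([-ex[1],ex[0]])
print(X,X[:4].mean(0));print([((x-[.7165,0])@ex,(x-[.7165,0])@ey) for x in X])
```

```text
[[ 0.55701669 -0.01886886]
 [ 0.56678205  0.01914799]
 [ 0.58679465 -0.03118322]
 [ 0.59874623  0.00784334]
 [ 0.60865941  0.01906302]] [ 0.5773349  -0.00576519]
[(np.float64(-0.1469979257352404), np.float64(-0.06467278619995136)), (np.float64(-0.14877431948878383), np.float64(-0.025461979970324348)), (np.float64(-0.11492074924160578), np.float64(-0.06774283265596306)), (np.float64(-0.11490166295317351), np.float64(-0.026927252490874312)), (np.float64(-0.10870195799381044), np.float64(-0.013299483649244763))]
```

Call:
play_rows(
  targets=[
    [[0.1, -0.5, 0], 0],
    [[0, -0.57, 0], 0],
    [[0, 0, 0.3], 0],
    [[0, 0, 0.4], 0],
    [[0, 0, 0.4], 0],
    [[0, 0, 0.4], 0],
    [[0, 0, 0.4], 0],
    [[0, 0, 0.2], 0],
    [[0, 0, 0], 0],
    [[0, 0, 0], 0],
  ],
)

```text
time: 7.62
tool_pos: [0.575, -0.0036, 0.166]
ee_rot: [0.464, 3.106, 0.0]
ft_force: [-0.5, 1.0, -0.7]
opening: 0.0745
finger_force: 0.0
```

Call:
play_rows(
  targets=[
    [[0, 0, 0], 0],
    [[0, 0, 0], 0],
    [[0, 0, 0], 0],
    [[0, 0, 0], 0],
    [[0, 0, 0], 0],
    [[0, 0, 0], 0],
    [[0, 0, 0], 0],
    [[0, 0, 0], 0],
  ],
  claw=-0.7,
  squeeze=40,
)

```text
time: 8.62
tool_pos: [0.575, -0.0041, 0.1672]
ee_rot: [0.464, 3.104, -0.001]
ft_force: [-2.8, -2.0, 9.5]
opening: 0.0316
finger_force: 39.2
```

Run:
```python
from h import *
from cell import ctrl
st=ctrl.observe(); go(st,[.575,-.005,.165],-17); print(st)
yaw=np.radians(-17);ex=np.array([np.cos(yaw),np.sin(yaw)]);ey=np.array([-ex[1],ex[0]])
h=np.array([.7165,0])-.097*ex+.104*ey
print("hinge",h)
r=st["tool_pos"][:2]-h; print("rel hinge in cab",r@ex,r@ey)
```

```text
yaw -17.0 tilt [ 2.6e-03 -7.0e-04 -1.0e+00] turn -0.0 shift turned [-0.   -0.01  0.04] unturned [-0.   -0.01  0.04]
{'time': 8.625, 'joint_positions': array([ 0.02369955,  0.48287655, -0.09065765,  1.73193392,  0.0537096 ,
        0.92665904,  1.1851057 ]), 'joint_vel': array([ 0.00064593, -0.00040717, -0.00081431,  0.00057099, -0.00032703,
       -0.00154812, -0.00080009]), 'joint_efforts': array([-9.54277888e-01, -5.20979226e+01, -1.06506966e+00, -2.05666173e+01,
       -4.58836081e-01, -1.04941025e+00,  7.16148934e-03]), 'tool_pos': array([ 0.57495606, -0.00410287,  0.16716836]), 'ee_rot': array([ 4.64244431e-01,  3.10443950e+00, -5.67399634e-04]), 'ft_force': array([-2.81947831, -1.97611656,  9.48849934]), 'wrist_torque': array([-4.33235146e-01,  6.30377886e-01,  7.57578144e-05]), 'finger_force': 39.164809584617615, 'opening': 0.031553994814016974}
hinge [0.6541451  0.12781575]
rel hinge in cab -0.03715957572360339 -0.1493070350940269
```

Call:
play_rows(
  targets=[
    [[0.086, 0.0245, 0], 0.5],
    [[0.172, 0.049, 0], 1],
    [[0.172, 0.049, 0], 1],
    [[0.172, 0.049, 0], 1],
    [[0.172, 0.049, 0], 1],
    [[0.172, 0.049, 0], 1],
  ],
)

```text
time: 9.38
tool_pos: [0.532, 0.0355, 0.1672]
ee_rot: [1.051, 2.956, 0.002]
ft_force: [1.2, -2.0, 9.4]
opening: 0.0318
finger_force: 39.3
```

```bash
cat > chk.py <<'E'
from h import *
from cell import ctrl
st=ctrl.observe();h=np.array([.6541,.1278]);r=st["tool_pos"][:2]-h
a=np.arctan2(r[1],r[0]);yaw=np.radians(-17);r0=R.from_euler("z",yaw).apply([-.0372,-.1493,0])
M=R.from_rotvec(st["ee_rot"]).as_matrix()
print(st["time"],"r",np.hypot(*r),"open by pos",np.degrees((np.arctan2(r0[1],r0[0])-a)%(2*np.pi)),"by yaw",-17-np.degrees(np.arctan2(-M[0,1],M[1,1])),"F",st["ft_force"].round(1),st["finger_force"],st["opening"],st["tool_pos"],st["joint_positions"].round(2))
E
python3 chk.py
```

```text
9.375 r 0.15310696530547843 open by pos 21.927673658436543 by yaw 22.13844401627854 F [ 1.2 -2.   9.4] 39.299386739730835 0.03182028256497476 [0.53195411 0.03548464 0.16715275] [-0.12  0.42  0.01  1.84 -0.    0.87  0.78]
```

Call:
play_rows(
  targets=[
    [[0.172, 0.049, 0], 1],
    [[0.172, 0.049, 0], 1],
    [[0.172, 0.049, 0], 1],
    [[0.172, 0.049, 0], 1],
    [[0.172, 0.049, 0], 1],
    [[0.172, 0.049, 0], 1],
    [[0.172, 0.049, 0], 1],
    [[0.172, 0.049, 0], 1],
  ],
)

```text
time: 10.38
tool_pos: [0.502, 0.1135, 0.167]
ee_rot: [1.826, 2.551, 0.003]
ft_force: [2.3, -4.4, 7.4]
opening: 0.0318
finger_force: 39.4
```

```bash
python3 chk.py
python3 - <<'E'
from h import *
from cell import vision
s=vision.snapshot("side")["pixels"][90:250,150:360]
cv2.imwrite("pics/s3.png",cv2.resize(s,None,fx=3.5,fy=3.5)[...,::-1])
E
```

```text
10.375 r 0.15276807353350091 open by pos 53.64462450784317 by yaw 54.18574895180805 F [ 2.3 -4.4  7.4] 39.3781042098999 0.03176517058958888 [0.50200099 0.11351805 0.16703716] [-0.38  0.4   0.15  1.89 -0.08  0.85  0.14]
```

View pics/s3.png

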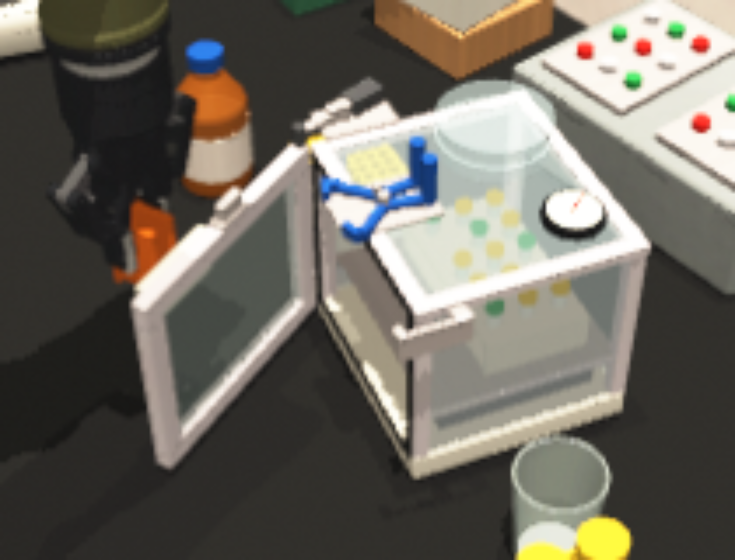

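The door is open about half-way: free edge at (150,300), fingers on the orange tabs at (145,240), catch still open. I'll carry on with the arc.

Call:
play_rows(
  targets=[
    [[0.172, 0.049, 0], 1],
    [[0.172, 0.049, 0], 1],
    [[0.172, 0.049, 0], 1],
    [[0.172, 0.049, 0], 1],
    [[0.172, 0.049, 0], 1],
    [[0.172, 0.049, 0], 1],
    [[0.172, 0.049, 0], 1],
    [[0.172, 0.049, 0], 1],
    [[0.172, 0.049, 0], 1],
    [[0.172, 0.049, 0], 1],
    [[0.086, 0.0245, 0], 0.5],
    [[0, 0, 0], 0],
  ],
)

```text
time: 11.92
tool_pos: [0.5325, 0.2202, 0.1671]
ee_rot: [2.618, 1.732, 0.006]
ft_force: [1.2, -3.5, 9.2]
opening: 0.0318
finger_force: 39.7
```

Call:
play_rows(
  targets=[
    [[0, 0, 0], 0],
    [[0, 0, 0], 0],
    [[0, 0, 0], 0],
    [[0, 0, 0], 0],
  ],
)

```text
time: 12.42
tool_pos: [0.5322, 0.2199, 0.1671]
ee_rot: [2.618, 1.732, 0.006]
ft_force: [1.5, -4.1, 8.2]
opening: 0.0319
finger_force: 39.6
```

```bash
python3 chk.py
python3 - <<'E'
from h import *
from cell import vision
s=vision.snapshot("top")["pixels"][90:240,120:320]
cv2.imwrite("pics/t4.png",cv2.resize(s,None,fx=3.9,fy=3.9)[...,::-1])
E
```

```text
12.425 r 0.1527893713267781 open by pos 96.0725455726583 by yaw 96.02061263974427 F [ 1.5 -4.1  8.2] 39.5773917618817 0.03194421778953942 [0.53217918 0.2198864  0.16711182] [-0.65  0.5   0.34  1.73 -0.2   0.93 -0.64]
```

View pics/t4.png

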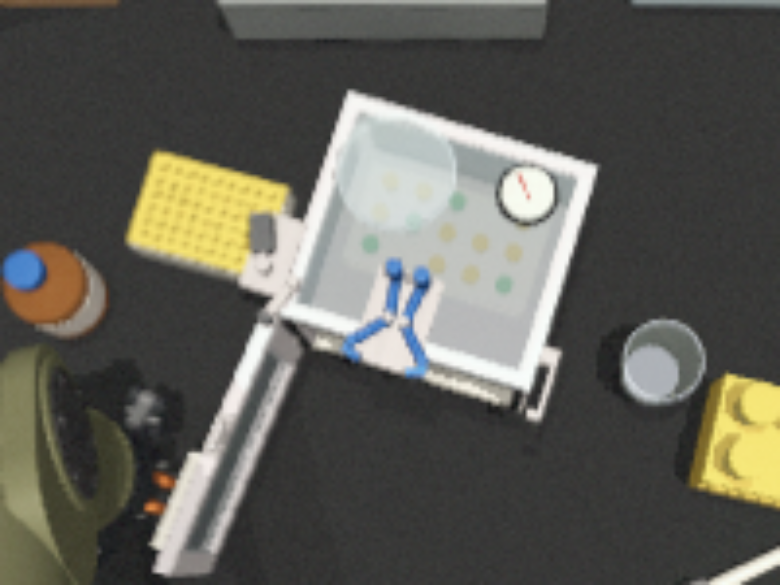

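The door stands a little past square, running (275,330) to (165,560), about 5° beyond the cabinet's side line. The fingers hold the tabs at (160,490), the catch is open and the bystanders haven't moved.

```bash
python3 -c "
from cell import ctrl
print(ctrl.finish_job())"
```

```text
the job is handed in; nothing more can be done
None
```

I opened the roof catch and swung the door to about 96°, past square. I handed the job in at about 12.5 s with the gripper still holding the tabs at about 40 N; nothing around the cabinet looked moved, and the judge gave no verdict.

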